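# Raise the test-force selector by four clicks and confirm

## Robot

A 6-joint arm with a two-finger parallel gripper is mounted at the origin on a cart in front of the work surface, level with it; the furniture and walls round the work are solid. World frame = base frame: x ahead of the robot, y to its left, z up, the work surface at z = 0. Lengths are in m, angles in rad, forces in N, time in s.
With the tool pointing down it reaches from about 0.225 to 0.875 m from the base axis. Payload 3.4 kg.
Tool frame: the origin (TCP) lies at the very end of the fingers, on their centre line; the grasp point (between the pads) lies 19 mm behind it; z points along the fingers, y is the line along which they close (so a half turn about z gives the same grasp; the last joint's range is limited). The gripper opens to 85 mm and grips with 20 to 120 N. Pads are 22 mm wide; open, the fingers measure 114 mm over their backs; the gripper's body (76 mm by 85 mm) begins 54 mm behind the grasp point. The pads swing forward as they close: fully open they stand 13 mm farther back than shut.
Start: joints at [-1.369, 0.276, 1.505, -0, 1.361, -0.121], TCP at [0.182, -0.545, 0.231] pointing down, gripper open.
Joint ranges: [-2.89, 2.89], [-0.75, 2.08], [0.22, 2.7], [-1.18, 4.32], [0.11, 2.71], [-2.7, 2.7]. Speed limits (rad/s): [2.57, 2.57, 3.14, 3.14, 3.14, 3.14].

## Interface

Orientations are given as a unit quaternion [w, x, y, z].
In Python, from rig import readout, vision, manip gives the robot as it stands.
- The arm moves only by the shell command python3 -m handwheel 'ROWS' [FORCE]. ROWS is JSON, a list of rows, each a list of 3 entries, a list of its own where there are three numbers: the shift along the tool's x, y, z in mm, then the turn, a rotation vector about the tool's x, y, z in units of 6 degrees (1.0 is 6 degrees), then the closure, from -1 (fully open) to 1 (shut), so that 0 is half open. A call has 1 to 20 rows; each row shifts and turns the commanded pose from where the row before left it, along the tool's axes as they then stand; what a row does not reach is not made up. A row lasts 1/8 s, in which the tool goes at most 62.5 mm and 10.7 degrees, less where a joint would pass 70% of its speed; a pose out of reach is approached as far as the arm can. A call is refused whole if a number of a shift passes 62.5 or a number of a turn 1, either way. A call with a gripper value outside its range is refused whole. The fingers move at their own pace and stop on an object; FORCE is the grip in N (left out, the last holds). Time passes only in rows, so rows that do not move let the fingers close. It gives the time, the measured TCP pose, the force, the opening and the grip force at its end, in the units of the state.
- readout.get_state(): the state, without advancing time (a new reading comes with each control period).
- vision.get_image(name): name is "scene" or "top" or "wrist"; returns the picture (420x560x3 uint8, blue, green, red); there is no depth.
- vision.camera_params(name): a dict with "intrinsics" (3x3 intrinsics, pixels), "dist" ([k1, k2, p1, p2, k3] as OpenCV has them; the pictures are not rectified), "rvec" (rotation vector, rad) and "tvec" (3), from world to camera coordinates, as OpenCV has them; the wrist camera has in their place "hand_eye" (4x4, takes a point from camera to tool coordinates, whose origin is the TCP and whose axes are the flange's). Camera axes: x right, y down, z forward; pixel columns grow to the right and rows downward; lengths in m; the calibration is good to about 2 mm. A picture is of the moment at which its call begins: read the wrist's pose just before it. camera_params takes no time and is no camera call.
- manip.sign_off(): hands the job in; it is judged then, once.
The state is a dict: "clock": time; "qpos": joint angles; "qd": joint speeds; "effort": joint torques, N m; "position": TCP position; "ee_rot": TCP orientation; "contact_force": force on the tool from outside, world axes, zero at the start; "moment": the same for the moment, N m; "width": finger opening in m; "gripper_force": force on a finger pad.
Only numpy, scipy, OpenCV 4.12 (cv2) and the standard library are available. Lean on these libraries where they do the work, as an engineer would, in place of code of your own. Each camera call takes 0.05 s, during which the arm holds its last target. There are 200 camera calls.

## Task

On the grey selector box, push the big bar dial clockwise (seen from above) with a fingertip, from where it now rests by exactly four clicks, and only then press the green button fully down and let it come up again. Push and press only: do not pinch the dial's bar, lift or shift the box, or disturb the things standing around it.

Things in the scene. Friction and masses are not known exactly. Their poses are not given: they have to be found in the camera images.
- selector: Heavy grey control box with a dark face plate, 180 x 125 x 40 mm (x, y, z), 2.4 kg, loose on the bench on rubber feet. Origin: centre of its underside; z up; at yaw 0 its x points away from the robot. On its top (z = 40 mm): the dial, axis at x = +25 mm, y = 0; the green button at x = -62 mm, y = 0. Lamp, screws and the 15 white ticks round the dial are under 4 mm high.
- dial_axis (a point): Point on the dial's vertical axis at the height of its bar's top, 68 mm above the bench. Turning over a click needs up to about 0.1 N m (some 3 N at 38 mm from the axis), most just after leaving a stop; just past half-way between two stops it gives way and springs on into the next stop by itself. Left alone it stays in its stop.
- dial (a joint): Dial angle in rad, growing clockwise seen from above. Click stops every 24 degrees (0.4189 rad) all round, at whole multiples of 0.4189, one per tick; it starts at rest in stop -1, 0 or +1. The bar's red end points along the box's yaw + pi/2 - this angle (at 0: to the box's +y, left), and at a tick in every stop.
- pointer (a point): Point on top of the red end of the dial's bar, 44 mm from the axis. The dial: black disc 106 mm across, its top 46 mm above the bench; across its middle an upright straight-sided grey bar, 100 mm long, 18 mm wide, from 46 to 68 mm above the bench, one end red. Nothing else stands on the disc: a fingertip can go down beside the bar and push its side near either end.
- tail (a point): Point on top of the grey end of the dial's bar, 44 mm from the axis opposite the red end, 68 mm above the bench.
- apply (a joint): Travel of the green button in m: 0 up, 0.006 fully down; a spring needs 4 N to push it fully down and brings it up again.
- apply_top (a point): Centre of the top of the green round button (28 mm across), 58 mm above the bench when up, in a flat black collar 42 mm across whose top is 48 mm above the bench. Pressed straight down.
- specimen_4: Black round specimen puck, 30 mm across, 15 mm high, loose beside the left (+y) side of the box. Origin: centre of its underside.
- loupe: Black loupe, 38 mm across, 32 mm high, loose. Origin: centre of its underside.
- ref_block_3: Square steel hardness reference block, 44 x 44 x 10 mm, loose. Origin: centre of its underside.
- flat_anvil: Flat test anvil, dark square table 68 x 68 mm on a spigot, 44 mm high, loose. Origin: centre of its underside.
- petri_dish: Clear petri dish, 68 mm across, 14 mm high, loose, behind the box. Origin: centre of its underside.

How it is judged:
By the outcome, as a careful person would: the job done as asked, in the order asked, and still so for the second after the job is handed in, with the robot touching nothing.
It also fails if it takes over 42 s, if anything falls off the work surface, if the arm or the gripper's body presses on something with over 40 N, if the wrist force passes 120 N, or if a joint passes its speed limit or range.

## Working session

There is one attempt and no reset: what is moved stays moved. The work goes in short steps, Python scripts to look and compute and a shell command to move; the robot and the scene stay as the last step left them, time stands still between calls to the robot, and variables do not carry over. Pictures are saved under pics/ and viewed, at most 10 in all, crops included, and the job is handed in when it is done.

```bash
ls; mkdir -p pics
python3 - <<'E'
from rig import readout, vision
import cv2
print(readout.get_state())
for n in("top","scene"):
    cv2.imwrite(f"pics/{n}0.png",vision.get_image(n)); print(n,vision.camera_params(n))
print(vision.camera_params("wrist"))
E
```

```text
pics
{'clock': 0.0, 'qpos': array([-1.36901625e+00,  2.76576203e-01,  1.50614490e+00, -8.05661749e-06,
        1.36069850e+00, -1.21012881e-01]), 'qd': array([ 0.00108603,  0.00084269, -0.00014495,  0.00118887,  0.00074167,
        0.00077367]), 'effort': array([-4.17720112e-04, -4.16777337e+01, -2.45804483e+01, -5.05771425e-05,
        1.08003381e-02,  3.64066341e-05]), 'position': array([ 0.18227635, -0.5447788 ,  0.23044574]), 'ee_rot': array([-9.12571100e-04,  9.87003289e-01,  1.60697456e-01, -4.08151223e-05]), 'contact_force': array([ 0.43511293, -0.70033656, -0.23151944]), 'moment': array([-0.02153852, -0.04401158,  0.00306861]), 'gripper_force': 0.0, 'width': 0.08529673940726715}
top {'intrinsics': array([[517.413957  ,   0.        , 279.48886804],
       [  0.        , 517.413957  , 206.23253053],
       [  0.        ,   0.        ,   1.        ]]), 'dist': array([0.04081156, 0.        , 0.        , 0.        , 0.        ]), 'rvec': array([ 2.11605764, -2.17029836,  0.16645948]), 'tvec': array([0.13493951, 0.57151286, 1.00258008])}
scene {'intrinsics': array([[414.42892692,  
[... 228 characters left out ...]
[ 0.9670992 , -2.39676408,  1.0924    ]), 'tvec': array([0.48930113, 0.25224429, 0.65740696])}
{'intrinsics': array([[308.85765448,   0.        , 282.87616415],
       [  0.        , 308.85765448, 210.20460448],
       [  0.        ,   0.        ,   1.        ]]), 'dist': array([-0.05036422,  0.        ,  0.        ,  0.        ,  0.        ]), 'hand_eye': array([[-2.91433177e-04, -9.52190108e-01, -3.05505997e-01,
         8.00446723e-02],
       [ 9.99999781e-01, -9.61234928e-05, -6.54341571e-04,
        -8.10024418e-04],
       [ 5.93691268e-04, -3.05506121e-01,  9.52189927e-01,
        -1.42763794e-01],
       [ 0.00000000e+00,  0.00000000e+00,  0.00000000e+00,
         1.00000000e+00]])}
```

View pics/top0.png

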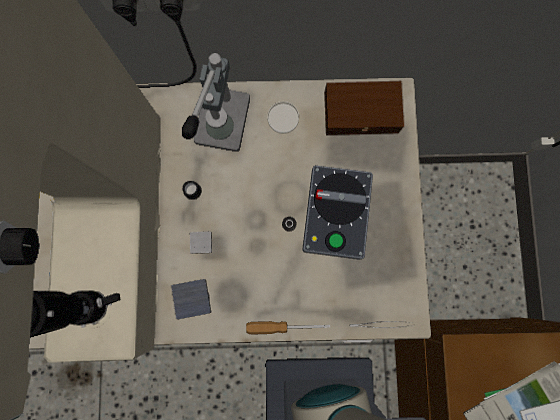

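View pics/scene0.png

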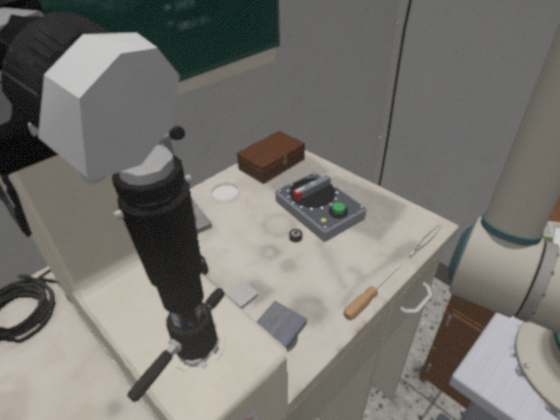

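Top view: selector box centred near (340,212), red bar end at (320,195), grey end about (366,198), green button (336,241), puck (289,224) to its left. In the scene view the box is at (320,203), the button at (339,209) and the red end at (298,194). I'll enlarge both.

Run:
```python
import cv2, numpy as np
t=cv2.imread("pics/top0.png")[160:262,300:380]; s=cv2.imread("pics/scene0.png")[168:240,272:370]
a=cv2.resize(t,(400,510),interpolation=cv2.INTER_CUBIC); b=cv2.resize(s,(392,288),interpolation=cv2.INTER_CUBIC)
o=np.zeros((510,800,3),np.uint8); o[:,:400]=a; o[:288,404:796]=b
cv2.imwrite("pics/crop0.png",o)
```

```text
(no output)
```

View pics/crop0.png

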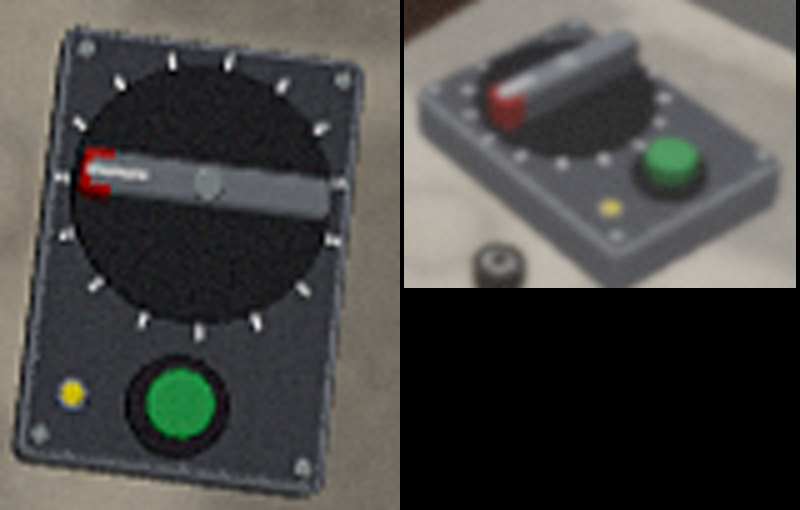

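Top crop: bar hub (208,183), red end (81,172), grey end (330,196), button centre (181,402), screws (86,48), (343,80), (39,433), (302,467). Scene crop: hub (569,61), button top (671,151). I'll triangulate from these.

```bash
cat > h.py <<'E'
import cv2, numpy as np
from rig import readout, vision
from scipy.spatial.transform import Rotation as R
def cam(n,st=None):
    p=vision.camera_params(n)
    if n=="wrist":
        q=st["ee_rot"]; T=np.eye(4); T[:3,:3]=R.from_quat(np.roll(q,-1)).as_matrix(); T[:3,3]=st["position"]
        W=np.linalg.inv(T@p["hand_eye"]); return p["intrinsics"],p["dist"],W[:3,:3],W[:3,3]
    return p["intrinsics"],p["dist"],cv2.Rodrigues(p["rvec"])[0],p["tvec"]
def ray(c,uv):
    K,d,r,t=c; x=cv2.undistortPoints(np.array([[uv]],float),K,d)[0,0]
    v=r.T@np.array([x[0],x[1],1]); return -r.T@t, v/np.linalg.norm(v)
def atz(c,uv,z):
    o,v=ray(c,uv); return o+v*(z-o[2])/v[2]
def tri(a,b):
    A=[];B=[]
    for o,v in(a,b):
        P=np.eye(3)-np.outer(v,v); A.append(P);B.append(P@o)
    x=np.linalg.lstsq(np.vstack(A),np.hstack(B),rcond=None)[0]
    return x,[np.linalg.norm(P@x-p) for P,p in zip(A,B)]
def proj(c,X):
    K,d,r,t=c; return cv2.projectPoints(np.array(X,float).reshape(-1,3),cv2.Rodrigues(r)[0],t,K,d)[0][:,0]
E
python3 - <<'E'
from h import *
T=cam("top");S=cam("scene")
t=lambda u,v:((u+.5)/5-.5+300,(v+.5)/5-.5+160)
s=lambda u,v:((u-404+.5)/4-.5+272,(v+.5)/4-.5+168)
print("axis",tri(ray(T,t(208,183)),ray(S,s(569,61))),atz(T,t(208,183),.068))
print("btn",tri(ray(T,t(181,402)),ray(S,s(671,151))),atz(T,t(181,402),.058))
r,g=atz(T,t(81,172),.068),atz(T,t(330,196),.068);print("red,grey",r,g,np.linalg.norm(r-g),(r+g)/2)
sc=[atz(T,t(*p),.041) for p in[(86,48),(343,80),(39,433),(302,467)]]
print("screws",np.round(sc,4),np.mean(sc,0))
yaws=[np.arctan2(*(sc[0]-sc[2])[1::-1]),np.arctan2(*(sc[1]-sc[3])[1::-1]),np.arctan2(*(sc[0]-sc[1])[1::-1])-np.pi/2,np.arctan2(*(sc[2]-sc[3])[1::-1])-np.pi/2]
a,b=atz(T,t(208,183),.068),atz(T,t(181,402),.058)
yaws.append(np.arctan2(*(a-b)[1::-1]))
print("yaw",np.degrees(yaws)); br=np.arctan2(*(r-g)[1::-1]);print("bar",np.degrees(br))
y=np.mean(yaws);print("dial deg",np.degrees(y+np.pi/2-br))
print("puck",atz(T,(289,224),.015))
E
```

```text
axis (array([ 0.58774865, -0.0020032 ,  0.0689383 ]), [np.float64(0.00010776269729770725), np.float64(0.00010776269729758652)]) [ 0.58799494 -0.00205671  0.068     ]
btn (array([0.50254149, 0.01158765, 0.05975916]), [np.float64(0.0004165598209188712), np.float64(0.00041655982091853063)]) [0.50234958 0.01115162 0.058     ]
red,grey [0.59369054 0.04801262 0.068     ] [ 0.58155762 -0.04998042  0.068     ] 0.0987413056817845 [ 0.58762408 -0.0009839   0.068     ]
screws [[ 0.6499  0.0421  0.041 ]
 [ 0.6339 -0.0624  0.041 ]
 [ 0.4928  0.0666  0.041 ]
 [ 0.4766 -0.0379  0.041 ]] [0.56330636 0.00209641 0.041     ]
yaw [-8.87457268 -8.8459635  -8.75587936 -8.7854633  -8.76715856]
bar 82.94189246235852
dial deg -1.7476999441691743
puck [0.54149786 0.10159386 0.015     ]
```

Everything agrees: axis (0.588, -0.002, 0.068), button (0.5024, 0.0115, 0.058), box yaw -8.8°, and the dial at stop 0. The goal is therefore red pointing at about -14.8° in the world. I'll push the grey end with the shut fingertip's +x face, starting on its far side, so the tool must first turn to yaw 171°.

```bash
python3 -m handwheel '[[[0,0,0],[0,0,-1],1],[[0,0,0],[0,0,-1],1],[[0,0,0],[0,0,-1],1],[[0,0,0],[0,0,-1],1],[[0,0,0],[0,0,-1],1],[[0,0,0],[0,0,-1],1],[[0,0,0],[0,0,-1],1],[[0,0,0],[0,0,-1],1],[[0,0,0],[0,0,-1],1],[[0,0,0],[0,0,-1],1],[[0,0,0],[0,0,-1],1],[[0,0,0],[0,0,-1],1],[[0,0,0],[0,0,-1],1],[[0,0,0],[0,0,-1],1],[[0,0,0],[0,0,-1],1],[[0,0,0],[0,0,-1],1],[[0,0,0],[0,0,-1],1],[[0,0,0],[0,0,-1],1],[[0,0,0],[0,0,-1],1],[[0,0,0],[0,0,-1],1]]' 20
cat >> h.py <<'E'
def rel(target,yaw=None):
    s=readout.get_state(); r=R.from_quat(np.roll(s["ee_rot"],-1)); m=r.as_matrix()
    y=np.degrees(np.arctan2(m[1,0],m[0,0])); print("clock",s["clock"],"pos",np.round(s["position"],4),"yaw",round(y,2),"z",np.round(m[:,2],3),"F",np.round(s["contact_force"],1),"w",s["width"])
    print("shift mm",np.round(r.inv().apply(np.array(target)-s["position"])*1000,1))
    if yaw is not None: print("turn units",(y-yaw)/6)
E
python3 -c "
from h import *
rel([.614,-.042,.15],171.2);print(readout.get_state()['qpos'])"
```

```text
clock: 2.6
position: [0.1823, -0.545, 0.2308]
ee_rot: [-0.0, 0.353, 0.936, 0.0]
contact_force: [-1.4, 0.2, -0.6]
width: 0.0
gripper_force: 0.0
clock 2.6 pos [ 0.1823 -0.545   0.2308] yaw 138.69 z [-0.     0.001 -1.   ] F [-1.4  0.2 -0.6] w 4.07396473440842e-05
shift mm [  7.7 662.7  81.2]
turn units -5.417972861583412
[-1.36900761e+00  2.76355773e-01  1.50568104e+00 -4.68493685e-06
  1.36067611e+00 -2.21884489e+00]
```

```bash
python3 -m handwheel '[[[0,25,0],[0,0,0],1],[[0,45,0],[0,0,0],1],[[0.5,50,0],[0,0,0],1],[[1,50,0],[0,0,0],1],[[1,50,0],[0,0,0],1],[[1,50,0],[0,0,0],1],[[1,50,0],[0,0,0],1],[[1,50,0],[0,0,0],1],[[1,50,0],[0,0,0],1],[[1,50,0],[0,0,0],1],[[0.2,50,0],[0,0,0],1],[[0,50,0],[0,0,0],1],[[0,45,0],[0,0,0],1],[[0,47.7,0],[0,0,0],1],[[0,0,16],[0,0,-1],1],[[0,0,16],[0,0,-1],1],[[0,0,16],[0,0,-1],1],[[0,0,16],[0,0,-1],1],[[0,0,17],[0,0,-1],1],[[0,0,0],[0,0,-0.42],1]]'
python3 - <<'E'
from h import *
rel([.614,-.042,.10],171.2)
st=readout.get_state(); im=vision.get_image("wrist"); cv2.imwrite("pics/w1.png",im)
W=cam("wrist",st)
yaw=np.radians(-8.8);A=np.array([.588,-.0018,.068]);d=np.array([np.cos(yaw+np.pi/2),np.sin(yaw+np.pi/2),0])
print(proj(W,[A,A+.05*d,A-.05*d,[.5024,.0113,.058]]))
E
```

```text
clock: 5.1
position: [0.6137, -0.0421, 0.1484]
ee_rot: [-0.002, 0.078, 0.997, 0.001]
contact_force: [-1.3, -0.4, -0.0]
width: -0.0001
gripper_force: 0.0
clock 5.1 pos [ 0.6137 -0.0421  0.1484] yaw 171.07 z [-0.005  0.001 -1.   ] F [-1.3 -0.4 -0. ] w -7.000018627460466e-05
shift mm [-0.5  0.1 48.4]
turn units -0.02193664066145118
[[329.33533944 176.77268372]
 [396.67466708 176.77805091]
 [261.29971039 176.93274758]
 [331.75007064  50.74359499]]
```

View pics/w1.png

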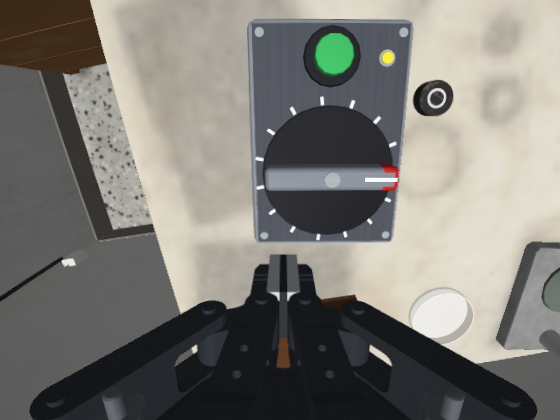

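Wrist view: hub at (332,180) against a predicted (329,177), button at (334,53) against (332,51). That is a consistent offset of about 2 mm. The fingertips' end shows at about (284,256), so I'll compare that with the hand-eye.

Run:
```python
from h import *
p=vision.camera_params("wrist");H=np.linalg.inv(p["hand_eye"]);c=(p["intrinsics"],p["dist"],H[:3,:3],H[:3,3])
print(proj(c,[[.011,-.0145,0],[.011,.0145,0],[-.011,-.0145,0],[-.011,.0145,0],[.011,0,0],[.011,0,-.02],[.011,.0145,-.02]]))
im=cv2.imread("pics/w1.png")[235:335,225:345]; cv2.imwrite("pics/w1c.png",cv2.resize(im,(720,600),interpolation=cv2.INTER_CUBIC))
```

```text
[[251.05995196 248.3538934 ]
 [308.36765116 248.33370742]
 [252.45319485 286.29927741]
 [307.27280468 286.28382296]
 [279.71071263 248.36039454]
 [279.29726055 267.35104399]
 [311.90190425 267.3094364 ]]
```

View pics/w1c.png

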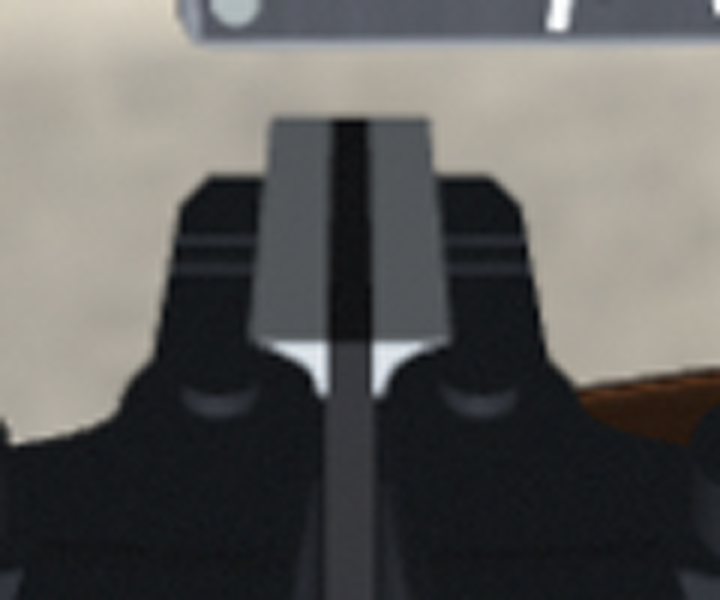

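The tip shows the same ~2 mm shift in both directions, so it is a hand-eye offset and the top-camera positions hold relative to the tool. Next I descend beside the bar's grey end and close up to it.

```bash
python3 -m handwheel '[[[0,0,30],[0,0,0],1],[[0,0,30],[0,0,0],1],[[0,0,20],[0,0,0],1],[[0,0,10],[0,0,0],1],[[-0.5,0,6.4],[0,0,0],1],[[0,0,0],[0,0,0],1],[[4,0,0],[0,0,0],1],[[4,0,0],[0,0,0],1],[[2,0,0],[0,0,0],1],[[0,0,0],[0,0,0],1]]'
python3 - <<'E'
from h import *
u=np.array([-.153,-.988,0]);t=np.array([-.988,.153,0])
rel(np.array([.588,-.0018,.052])+.036*u-.020*t,171.2)
E
```

```text
clock: 6.4
position: [0.6063, -0.0425, 0.0541]
ee_rot: [0.0, 0.078, 0.997, -0.0]
contact_force: [0.3, 0.5, 0.1]
width: 0.0003
gripper_force: 0.0
clock 6.4 pos [ 0.6063 -0.0425  0.0541] yaw 171.01 z [ 0. -0. -1.] F [0.3 0.5 0.1] w 0.00031699449115261307
shift mm [4.3 1.4 2.1]
turn units -0.03171772795428751
```

```bash
python3 -m handwheel '[[[4,1.4,1],[0,0,0],1],[[2.56,-1.31,0],[0,0,0.667],1],[[2.56,-1.31,0],[0,0,0.667],1],[[2.56,-1.31,0],[0,0,0.667],1],[[2.56,-1.31,0],[0,0,0.667],1],[[2.56,-1.31,0],[0,0,0.667],1],[[2.56,-1.31,0],[0,0,0.667],1],[[2.56,-1.31,0],[0,0,0.667],1],[[2.56,-1.31,0],[0,0,0.667],1],[[2.56,-1.31,0],[0,0,0.667],1],[[0,0,0],[0,0,0],1],[[0,0,0],[0,0,0],1]]'
python3 - <<'E'
from h import *
def tgt(deg):
    b=np.radians(-98.8-deg);u=np.array([np.cos(b),np.sin(b),0]);t=np.array([np.sin(b),-np.cos(b),0])
    return np.array([.588,-.0018,.053])+.036*u-.020*t,171.2-deg
rel(*tgt(36))
cv2.imwrite("pics/top1.png",cv2.resize(vision.get_image("top")[150:270,290:390],(500,600),interpolation=cv2.INTER_CUBIC))
st=readout.get_state();w=vision.get_image("wrist");cv2.imwrite("pics/w2.png",w)
E
```

```text
clock: 7.9
position: [0.5772, -0.0413, 0.0529]
ee_rot: [-0.0, 0.382, 0.924, -0.0]
contact_force: [-0.0, -0.2, 0.4]
width: -0.0004
gripper_force: 0.0
clock 7.9 pos [ 0.5772 -0.0413  0.0529] yaw 135.05 z [-0. -0. -1.] F [-0.  -0.2  0.4] w -0.0003945157203211956
shift mm [ 0.2 -0.4 -0.1]
turn units -0.024339542127369402
```

View pics/w2.png

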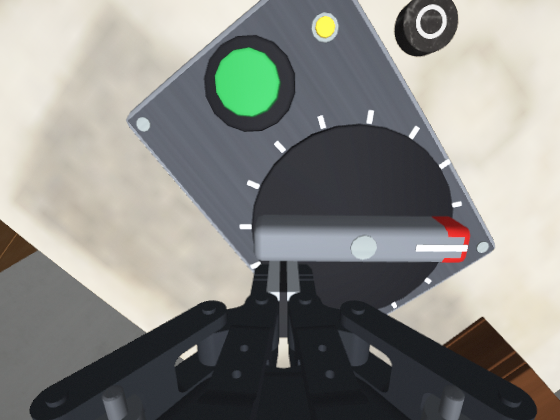

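The bar lies flat along the fingertip (hub (364,247), red end at (455,240)), moving with the tool at 36° and not slipping. I'll go on to about 88°.

```bash
python3 -m handwheel '[[[2.56,-1.31,0],[0,0,0.667],1],[[2.56,-1.31,0],[0,0,0.667],1],[[2.56,-1.31,0],[0,0,0.667],1],[[2.56,-1.31,0],[0,0,0.667],1],[[2.56,-1.31,0],[0,0,0.667],1],[[2.56,-1.31,0],[0,0,0.667],1],[[2.56,-1.31,0],[0,0,0.667],1],[[2.56,-1.31,0],[0,0,0.667],1],[[2.56,-1.31,0],[0,0,0.667],1],[[2.56,-1.31,0],[0,0,0.667],1],[[2.56,-1.31,0],[0,0,0.667],1],[[2.56,-1.31,0],[0,0,0.667],1],[[2.56,-1.31,0],[0,0,0.667],1],[[0,0,0],[0,0,0],1],[[0,0,0],[0,0,0],1]]'
python3 - <<'E'
from h import *
def tgt(deg):
    b=np.radians(-98.8-deg);u=np.array([np.cos(b),np.sin(b),0]);t=np.array([np.sin(b),-np.cos(b),0])
    return np.array([.588,-.0018,.053])+.036*u-.020*t,171.2-deg
rel(*tgt(88))
w=vision.get_image("wrist");cv2.imwrite("pics/w3.png",w)
E
```

```text
clock: 9.88
position: [0.5505, -0.0173, 0.0529]
ee_rot: [0.0, 0.749, 0.663, 0.0]
contact_force: [0.2, -0.3, 0.4]
width: 0.0001
gripper_force: 0.0
clock 9.875 pos [ 0.5505 -0.0173  0.0529] yaw 83.04 z [ 0. -0. -1.] F [ 0.2 -0.3  0.4] w 0.00010303111618607774
shift mm [-0.1 -0.6 -0.1]
turn units -0.027287026093191002
```

View pics/w3.png

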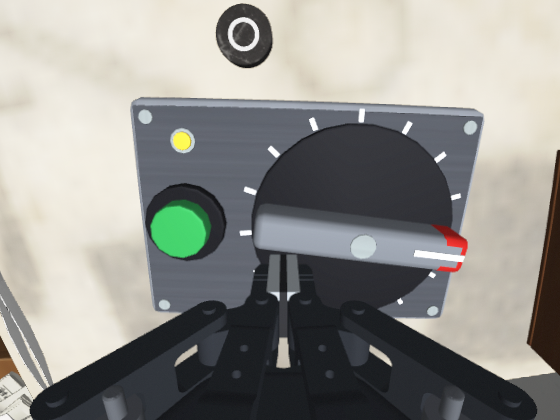

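The bar has sprung about 7° clear ahead of the fingertip (grey end at (260,228), red end at (455,250)), so it is in the 4th stop. I'll back off, lift and move over the button.

```bash
python3 -m handwheel '[[[-5,0,0],[0,0,0],1],[[-5,0,0],[0,0,0],1],[[0,0,-15],[0,0,0],1],[[0,0,-25],[0,0,0],1],[[0,0,-10],[0,0,0],1],[[0,0,0],[0,0,0],1]]'
python3 - <<'E'
from h import *
rel([.5024,.0113,.10],81.2)
im=vision.get_image("top");cv2.imwrite("pics/top2.png",im)
w=vision.get_image("wrist");cv2.imwrite("pics/w4.png",w)
o=np.zeros((420,760,3),np.uint8);o[:,:560]=w;c=cv2.resize(im[160:262,300:380],(200,255),interpolation=cv2.INTER_CUBIC);o[:255,560:]=c
cv2.imwrite("pics/c4.png",o)
E
```

```text
clock: 10.68
position: [0.5498, -0.0273, 0.104]
ee_rot: [0.001, 0.749, 0.662, 0.001]
contact_force: [0.1, -0.0, -0.2]
width: -0.0002
gripper_force: 0.0
clock 10.675 pos [ 0.5498 -0.0273  0.104 ] yaw 82.97 z [ 0.002 -0.    -1.   ] F [ 0.1 -0.  -0.2] w -0.00016703850270940126
shift mm [ 32.5 -51.8   3.9]
turn units 0.2951506441699294
```

View pics/c4.png

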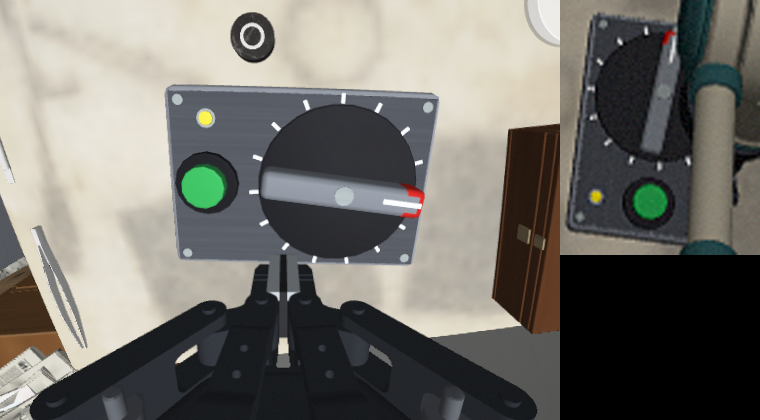

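The bar points roughly away from the robot: wrist grey end (262,183), red end (422,204), screws (177,99), (428,107), (187,253), (405,258). I'll compute the dial angle from these.

Run:
```python
from h import *
W=cam("wrist",readout.get_state());d=lambda a,b:np.degrees(np.arctan2(*(b-a)[1::-1]))
g,r=atz(W,(262,183),.068),atz(W,(422,204),.068)
s=[atz(W,p,.041) for p in[(177,99),(428,107),(187,253),(405,258)]]
yaw=(d(s[0],s[1])+d(s[2],s[3]))/2
print(d(g,r),np.linalg.norm(r-g),yaw,d(s[0],s[1]),d(s[2],s[3]),"dial",yaw+90-d(g,r),"ctr",np.mean(s,0)-atz(W,(208,187),.058),atz(W,(203,187),.058),(g+r)/2)
```

```text
-14.597960312404469 0.09726474282622387 -8.583076919271797 -8.659418867685604 -8.506734970857988 dial 96.01488339313266 ctr [ 0.05739277 -0.00955442 -0.017     ] [0.50463584 0.01359071 0.058     ] [0.58962793 0.00144659 0.068     ]
```

The dial is at 96.0°, exactly four clicks, and the box hasn't moved. Next, above the button and down to just touching.

```bash
python3 -m handwheel '[[[8,-13,0],[0,0,0],1],[[10,-16,0],[0,0,0],1],[[10,-16,0],[0,0,0],1],[[4.5,-6.8,0],[0,0,0],1],[[0,0,15],[0,0,0],1],[[0,0,15],[0,0,0],1],[[0,0,10],[0,0,0],1],[[0,0,4],[0,0,0],1],[[0,0,3],[0,0,0],1],[[0,0,0],[0,0,0],1],[[0,0,0],[0,0,0],1]]' && python3 -c "
from h import *
rel([.5024,.0113,.052])"
```

```text
clock: 12.15
position: [0.5018, 0.0113, 0.0562]
ee_rot: [0.0, 0.749, 0.662, 0.0]
contact_force: [-1.1, -0.1, 1.3]
width: 0.0001
gripper_force: 0.9
clock 12.15 pos [0.5018 0.0113 0.0562] yaw 82.97 z [ 0. -0. -1.] F [-1.1 -0.1  1.3] w 0.00014164242199176075
shift mm [0.  0.6 4.2]
```

```bash
python3 -m handwheel '[[[0,0,2],[0,0,0],1],[[0,0,1.5],[0,0,0],1],[[0,0,1],[0,0,0],1],[[0,0,0.5],[0,0,0],1],[[0,0,0],[0,0,0],1],[[0,0,0],[0,0,0],1]]'
```

```text
clock: 12.9
position: [0.502, 0.0113, 0.0519]
ee_rot: [0.0, 0.749, 0.662, 0.0]
contact_force: [-2.5, -0.5, 10.3]
width: 0.0003
gripper_force: 5.0
```

The force is 10 N against the 4 N spring, so the button is at its hard stop. One more small push to confirm, then I release and retreat upward.

```bash
python3 -m handwheel '[[[0,0,0.5],[0,0,0],1],[[0,0,0],[0,0,0],1],[[0,0,0],[0,0,0],1]]' && python3 -m handwheel '[[[0,0,-3],[0,0,0],1],[[0,0,-5],[0,0,0],1],[[0,0,-15],[0,0,0],1],[[0,0,-30],[0,0,0],1],[[0,0,-40],[0,0,0],1],[[-40,0,-10],[0,0,0],1],[[-50,0,0],[0,0,0],1],[[-50,0,0],[0,0,0],1],[[-40,0,0],[0,0,0],1],[[0,0,0],[0,0,0],1],[[0,0,0],[0,0,0],1]]'
python3 - <<'E'
from h import *
im=vision.get_image("top");cv2.imwrite("pics/top3.png",im)
c=cv2.resize(im[60:280,240:400],(436,600),interpolation=cv2.INTER_CUBIC)
s=cv2.resize(vision.get_image("scene")[168:240,272:370],(360,264),interpolation=cv2.INTER_CUBIC)
o=np.zeros((600,800,3),np.uint8);o[:,:436]=c;o[:264,440:]=s;cv2.imwrite("pics/c5.png",o)
E
```

```text
clock: 13.28
position: [0.5021, 0.0113, 0.0518]
ee_rot: [0.001, 0.749, 0.662, 0.0]
contact_force: [-3.7, -0.8, 12.9]
width: 0.0002
gripper_force: 6.7
clock: 14.65
position: [0.4796, -0.1667, 0.1531]
ee_rot: [-0.0, 0.749, 0.662, 0.0]
contact_force: [0.4, -1.0, -0.1]
width: -0.0
gripper_force: 0.0
```

View pics/c5.png

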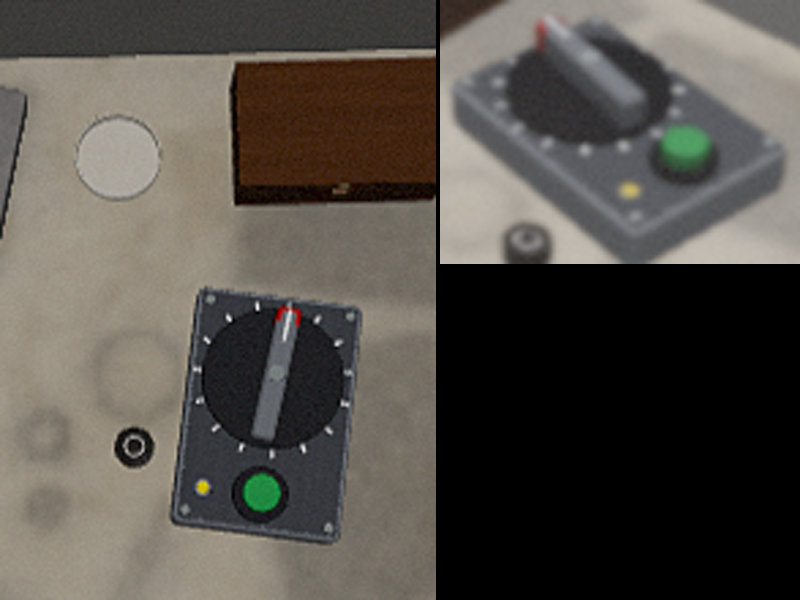

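The red end points at the tick at (289,308). That is four ticks clockwise of the start, counting (196,370), (207,341), (228,317), (257,306), (289,308). The green button is up again at (262,492), and the box and puck haven't moved. Handing in.

```bash
python3 -c "
from rig import manip
print(manip.sign_off())"
```

```text
the job is handed in; nothing more can be done
None
```

The dial was pushed four clicks clockwise (measured 96.0°), then the green button was pressed to its stop and came back up; the box and puck did not move, and the job was handed in at about 15 s.

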